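Level the stock shelf on its foot, pressing the spirit level

TASK

Lay the spirit level flat on the low steel shelf board, along the board between its hinge and the knob, and turn the knob of the levelling foot until the bubble stands between the two lines while you press the level down hard enough to bed the sprung board on its frame. Leave the bottles, cartons and tape where they are. Finish while still pressing down on the level, with the board bedded and the bubble between the lines.

Things in the scene. Friction and masses are not known exactly. Their poses are not given: they have to be found in the camera images.
- level: The spirit level: an aluminium bar 150 long (its x), 24 wide (its y), 40 high (its z), about 0.25 kg, with a black patch on each side near both ends and one vial in the middle of its top. Origin: centre of its underside. Starts lying upright on the table, left of the shelf. Grasp it across its 24 mm width.
- level_top (a point): Centre of the level's top face, 40 mm above its underside, with the level's axes. The vial takes up 36 mm either way of it along x; the bare top beyond (36 to 75 mm from the middle, either end) is where to press with the closed fingers.
- bubble (a joint): Position (m) along the level's x of the pale bubble, 14 long, in the green vial on top; 0 = middle, range -0.024 to 0.024. It floats to the higher end, 0.6 mm per mrad of tilt (14.4 mm per rad of knob with the level along the board) and settles in about 2 s. Two black lines, 10.8 either side of the middle: the bubble is between them within 3 mm of 0.
- board_mid (a point): Middle of the top of the shelf board, a dark steel plate 110 x 345, 12 thick, about 75 above the table. y runs along the board towards the foot, z up. Hinge line at y = -160, knob axis at y = +125; the level must lie along y between -175 and +120, clear of the knob, its middle at y -100 to +45. The stand is fixed to the table, at another place, yaw and slight lean each time.
- board (a joint): How far the sprung board is lifted off its frame at the hinge (rad): 0 bedded, 0.016 lifted, where a spring keeps it even under the level's weight. 3 to 4 N down near its middle bed it; 8 N is ample. Lifted, its foot end is 16 mrad higher and the bubble 9.6 mm further towards the foot: only a reading while pressing counts.
- knob_grip (a point): Grip point of the foot's knob, on its axis: an aluminium bar 44 long (its x), 14 wide (its y), 32 high on a disc 44 in diameter, 8 thick, 3 to 8 above the foot end of the board. The bar's top is 12 above this point, the disc's top 18 below. Pinch the bar across its 14 mm from above and turn.
- knob (a joint): Turn of the knob (rad), -1.5 to 1.0, growing clockwise seen from above; stays where left (friction 0.15 N m). Clockwise raises the foot end of board and frame, 24 mrad per rad. It starts too low, needing 0.5 to 1.5 rad clockwise; the value at which the bedded board is level differs each time.
- vitamins: A white plastic jar, 60 in diameter, 105 high; bystander, origin at the centre of its underside. Leave it alone.
- supplement: An amber jar, 52 in diameter, 95 high; bystander, origin at the centre of its underside. Leave it alone.
- syrup: An amber bottle, 56 in diameter, 140 high; bystander, origin at the centre of its underside. Leave it alone.
- carton_a: A white carton 45 x 110 x 60 high; bystander, origin at the centre of its underside. Leave it alone.
- carton_b: A flat green carton 60 x 120 x 35 high; bystander, origin at the centre of its underside. Leave it alone.
- tape: A roll of tape lying flat, 90 in diameter, 36 high; bystander, origin at the centre of its underside. Leave it alone.
- drops: A small white bottle, 36 in diameter, 70 high, between the level and the shelf; bystander, origin at the centre of its underside. Leave it alone.
There are look-alikes about, which are no part of the job. Several things look just like the level: the one meant starts farthest to the robot's left.

How it is judged (in metres and radians):
On the way:
1. the level lies flat on the board, along it, let go by the fingers (z of level in the frame of board_mid between -0.004 and 0.006 m and x of level in the frame of board_mid between -0.045 and 0.045 m and y of level in the frame of board_mid between -0.1 and 0.045 m and angle between the x axis of level and the y axis of board_mid, either way round below 0.16 rad and angle between the z axis of level and the z axis of board_mid, either way round below 0.03 rad and contact force between level and board above 1 N and contact force between level and the fingers below 0.05 N), for 0.3 s.
At the end, for the whole second after the job is handed in: Level flat on the board, along it (within 9 degrees), its middle -0.10 to +0.045 m along and 45 mm across; fingers press it with over 2 N, board carries over 3 N, bedded within 4 mrad and level within 12 mrad; bubble within 3 mm of the middle; at rest, pressing through the last second (z of level in the frame of board_mid between -0.004 and 0.006 m and x of level in the frame of board_mid between -0.045 and 0.045 m and y of level in the frame of board_mid between -0.1 and 0.045 m and angle between the x axis of level and the y axis of board_mid, either way round below 0.16 rad and angle between the z axis of level and the z axis of board_mid, either way round below 0.03 rad and value of joint bubble between -0.003 and 0.003 m and value of joint board below 0.004 rad and angle between board_mid's own z axis and vertical below 0.012 rad and contact force between level and the fingers above 2 N and contact force between level and board above 3 N and linear speed of level below 0.01 m/s); the arm keeps its last pose, push and grip.
It fails at once if a bystander (bottle, jar, carton or tape) is pushed more than 30 mm or tipped (distance of any of vitamins, supplement, syrup, carton_a, carton_b, tape, drops from where it was at the start of the episode above 0.03 m or angle between any of vitamins, supplement, syrup, carton_a, carton_b, tape, drops's own z axis and vertical above 0.5 rad).
It also fails if it takes over 72 s, if anything falls off the work surface, if the arm or the gripper's body presses on something with over 40 N, if the wrist force passes 120 N, or if a joint passes its speed limit or range.

ROBOT

A 7-joint arm with a two-finger parallel gripper is mounted at the origin on the work surface. World frame = base frame: x ahead of the robot, y to its left, z up, the work surface at z = 0. Lengths are in mm, angles in rad, forces in N, time in s.
With the tool pointing down it reaches from about 425 to 1025 mm from the base axis. Payload 3.6 kg.
Tool frame: the origin (TCP) lies midway between the tips of the shut fingers; the grasp point (between the pads) lies behind it (env.grasp_offset is the y of the grasp point in the tool frame, in mm); y points along the fingers, x is the direction in which the jaws open and shut, and the axes are right-handed (so a half turn about y gives the same grasp; the last joint's range is limited). The gripper opens to 85 mm and grips with 20 to 120 N. Pads are 22 mm wide; open, the fingers measure 114 mm over their backs; the gripper's body (76 mm by 85 mm) begins 54 mm behind the grasp point. The pads swing forward as they close: fully open they stand 13 mm farther back than shut.
Start: joints at [-0.093, 0.591, 0.048, 1.609, -0.033, 0.943, -0.034], TCP at [725.003, 0.002, 192.002] pointing down, gripper open.
Joint ranges: [-2.69, 2.69], [-0.47, 2.24], [-1.27, 1.36], [0.19, 2.51], [-1.53, 4.68], [0.08, 2.07], [-3.09, 3.09]. Speed limits (rad/s): [2.57, 2.57, 3.14, 3.14, 3.14, 3.14, 3.14].

INTERFACE

Orientations are given as a 3x3 rotation matrix whose columns are the frame's x, y, z axes.
In Python, from workcell import observe, eyes, order, env gives the robot as it stands.
- The arm moves only by the tool step_arm, never from a script. Its argument "targets" is a list of rows, each a list of 4 numbers: the shift along the tool's x, y, z in cm, then the turn about the tool's y in degrees. In form: [[x, y, z, roll], ...]. A call has 1 to 12 rows; each row is the pose to reach, as a shift and turn from the pose commanded when the call began, along the tool's axes at that moment; what a row does not reach only later rows make up. A row lasts 1/10 s, in which the tool goes at most 50 mm and 8.59 degrees, less where a joint would pass 70% of its speed; a pose out of reach is approached as far as the arm can. A call with a gripper value outside its range is refused whole. "hand" is the closure, from -1 (fully open) to 1 (shut), set as the call begins (left out, the last holds). The fingers move at their own pace and stop on an object; the grip force is fixed at half the most. Time passes only in rows, so rows that repeat a pose let the fingers close. It gives the time, the measured TCP pose, the force and the opening at its end, in the units of the state.
- observe(): the state, without advancing time (a new reading comes with each control period).
- eyes.capture(name): name is "scene" or "side" or "wrist"; returns (picture, depth): 400x640x3 uint8, blue, green, red; 400x640 float32, mm along the optical axis (not along the pixel's ray), 0 where there is no reading.
- eyes.camera_params(name): a dict with "K" (3x3 intrinsics, pixels), "R" (3x3) and "t" (3): a world point X has camera coordinates R X + t; the wrist camera has in their place "mount" (4x4, takes a point from camera to tool coordinates, whose origin is the TCP and whose axes are the tool frame's). Camera axes: x right, y down, z forward; pixel columns grow to the right and rows downward; lengths in mm; the calibration is good to about 2 mm. A picture is of the moment at which its call begins: read the wrist's pose just before it. camera_params takes no time and is no camera call.
- order.job_done(): hands the job in, once; it reports no verdict.
Trained networks look in the newest picture that a camera, given by its name, has taken for a name from the list of things; names that differ only in an ending like _2 or _b are one class to them, and where a whole thing is asked for, a point or a joint stands for the part that bears it (a point fixed in the world has none). Each returns a list of dicts, best first, with "p" (0 to 1); they miss things now and then, are a little off and sometimes report something else, mostly with a low value. They report only what shows in the picture. A call takes as long as a camera call. They do not tell look-alikes from the thing itself.
- eyes.look_for(camera, label): "pixel" ([column, row] in pixels, amid what is visible of it).
- eyes.pinpoint(camera, label): "pixel" ([column, row] in pixels: a listed point, or the origin of a listed thing).
The state is a dict: "t": time; "joint_positions": joint angles; "joint_vel": joint speeds; "joint_efforts": joint torques, N m; "ee_pos": TCP position; "tcp_rot": TCP orientation; "contact_force": force on the tool from outside, world axes, zero at the start; "ft_torque": the same for the moment, N m; "grip_width": opening from 0.0 (shut) to 1.0 (fully open).
Only numpy, scipy, OpenCV 4.12 (cv2) and the standard library are available. Lean on these libraries where they do the work, as an engineer would, in place of code of your own. Each camera call takes 0.05 s, during which the arm holds its last target. There are 200 camera calls.

## Working session

There is one attempt and no reset: what is moved stays moved. The work goes in short steps, Python scripts to look and compute and a tool call to move; the robot and the scene stay as the last step left them, time stands still between calls to the robot, and variables do not carry over. Pictures are saved under pics/ and viewed, about 8 in all and at most 12, crops included, and the job is handed in when it is done.

Besides the shell and the picture viewer there is one more tool, called after "Call:" as a command line: name --pt "numbers of a row" for each row, then --argument value for the rest. step_arm: Moves the arm, as the interface text tells. Its arguments: {"type":"object","properties":{"targets":{"type":"array","items":{"type":"array","items":{"type":"number"}}},"hand":{"type":"number"}},"required":["targets"]}

```bash
mkdir -p pics; cat > h.py <<'E'
import numpy as np, cv2, json
from workcell import observe, eyes, order, env
def ray(cam,st=None):
    p=eyes.camera_params(cam);K=np.array(p['K'])
    if cam=='wrist':
        st=st or observe();M=np.array(p['mount']);T=np.eye(4);T[:3,:3]=st['tcp_rot'];T[:3,3]=st['ee_pos'];C=T@M
    else:
        R=np.array(p['R']);C=np.eye(4);C[:3,:3]=R.T;C[:3,3]=-R.T@np.array(p['t'])
    return K,C
def world(cam,px,d,st=None):
    K,C=ray(cam,st);u,v=px
    return (C@np.array([(u-K[0,2])/K[0,0]*d,(v-K[1,2])/K[1,1]*d,d,1]))[:3]
def onplane(cam,px,z,st=None):
    K,C=ray(cam,st);r=C[:3,:3]@np.array([(px[0]-K[0,2])/K[0,0],(px[1]-K[1,2])/K[1,1],1]);o=C[:3,3]
    return o+r*(z-o[2])/r[2]
def cloud(cam,depth,st=None):
    K,C=ray(cam,st);v,u=np.mgrid[:depth.shape[0],:depth.shape[1]]
    P=np.stack([(u-K[0,2])/K[0,0]*depth,(v-K[1,2])/K[1,1]*depth,depth],-1)
    return P@C[:3,:3].T+C[:3,3]
E
python3 - <<'E'
from h import *
np.set_printoptions(precision=1,suppress=True)
print(env.grasp_offset, observe()['tcp_rot'])
ims=[]
for c in ['scene','side']:
    im,d=eyes.capture(c);cv2.imwrite(f'pics/{c}0.png',im);np.save(c+'0.npy',d)
    for l in ['level','level_top','board_mid','knob_grip','drops','vitamins','supplement','syrup','carton_a','carton_b','tape']:
        for r in eyes.pinpoint(c,l)[:5]:
            if r['p']<.3: continue
            u,v=[int(round(x)) for x in r['pixel']]
            print(c,l,round(r['p'],2),u,v,world(c,(u,v),d[min(v,399),min(u,639)]) if 0<=v<400 and 0<=u<640 else '')
E
```

```text
-18.700000000000003 [[ 1. -0. -0.]
 [ 0. -0.  1.]
 [-0. -1. -0.]]
scene level 0.85 487 232 [464.8 324.1  41.2]
scene level 0.69 440 181 [354.2 188.6  34.5]
scene level_top 0.92 444 170 [279.2 187.8   1.4]
scene level_top 0.83 491 226 [444.2 329.2  41.2]
scene board_mid 0.6 306 195 [751.8  13.7 323.4]
scene knob_grip 0.61 359 210 [581.   54.2 107. ]
scene drops 0.76 409 215 [480.6 149.7  23.2]
scene vitamins 0.9 219 148 [ 480.1 -382.6   16.2]
scene vitamins 0.51 271 310 [854.   -9.6  91.7]
scene supplement 0.61 271 310 [854.   -9.6  91.7]
scene supplement 0.32 305 194 [751.2  11.7 324.1]
scene syrup 0.72 440 318 [712.7 279.9  47. ]
scene carton_a 0.68 350 323 [801.7 127.7  59.7]
scene carton_a 0.6 305 190 [749.3  10.9 331.1]
scene carton_a 0.57 282 140 [753.3 -21.  424.8]
scene carton_b 0.68 350 323 [801.7 127.7  59.7]
scene carton_b 0.6 305 190 [749.3  10.9 331.1]
scene carton_b 0.57 282 140 [753.3 -21.  424.8]
scene tape 0.86 375 172 [365.4  24.6   0.9]
side level 0.69 258 154 [434.8 319.7  11.3]
side level 0.61 225 187 [340.6 173.2  12.3]
side level_top 0.72 257 144 [434.5 324.9  41. ]
side level_top 0.7 219 174 [329.2 186.3  45.2]
side board_mid 0.89 324 224 [554.  -85.3  74.1]
side knob_grip 0.5 318 182 [558.9  26.4 106.1]
side drops 0.67 275 192 [465.3 131.2  12.2]
side vitamins 0.97 298 377 [ 452.7 -426.    43.1]
side supplement 0.62 427 226 [802.3 -58.3  12. ]
side syrup 0.67 347 155 [677.3 256.9  22.6]
side carton_a 0.9 239 316 [ 361.6 -276.8   36.5]
side carton_a 0.58 394 186 [757.6  72.   39.2]
side carton_b 0.9 239 316 [ 361.6 -276.8   36.5]
side carton_b 0.58 394 186 [757.6  72.   39.2]
```

View pics/scene0.png

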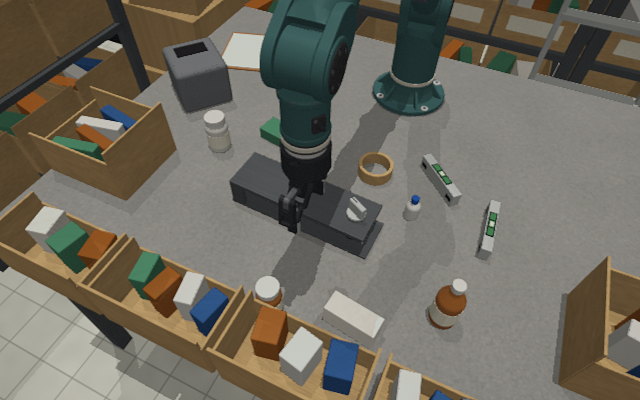

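View pics/side0.png

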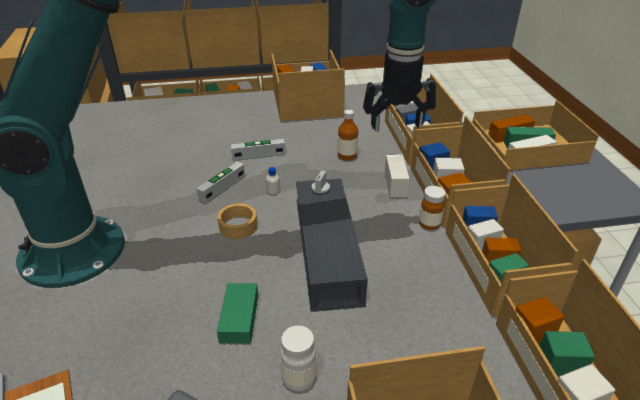

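The scene picture shows the target level at about (489,229) (leftmost), a look-alike at (440,178), the shelf in the middle under the arm (230–380, 160–250) and its knob at (357,209). The side view agrees: level (258,150), knob (320,183), board middle (328,240).

```bash
python3 - <<'E'
from h import *
np.set_printoptions(precision=2,suppress=True)
for c in ['scene','side']:
    d=np.load(c+'0.npy');P=cloud(c,d);ok=d>0
    def box(lo,hi): return P[ok&np.all((P>lo)&(P<hi),-1)]
    q=box([380,230,30],[560,430,55]);
    r=cv2.minAreaRect(q[:,:2].astype(np.float32));e=np.linalg.svd(q[:,:2]-q[:,:2].mean(0),full_matrices=False)[2][0]
    print(c,'level',len(q),q.mean(0),r,'yaw',np.degrees(np.arctan2(e[1],e[0])))
    q=box([430,-280,60],[680,120,85]);q=q[:]
    r=cv2.minAreaRect(q[:,:2].astype(np.float32));m=q.mean(0);
    A=np.c_[q[:,:2]-m[:2],np.ones(len(q))];co=np.linalg.lstsq(A,q[:,2],rcond=None)[0]
    print('board',len(q),m,r,'slope',co)
    q=box([500,-40,100],[680,120,130]);e=np.linalg.svd(q[:,:2]-q[:,:2].mean(0),full_matrices=False)[2][0]
    print('knob',len(q),q.mean(0),'yaw',np.degrees(np.arctan2(e[1],e[0])),q[:,2].max())
E
```

```text
scene level 580 [448.62 323.08  39.3 ] ((446.0748596191406, 286.80755615234375), (137.07569885253906, 106.80667877197266), 3.2011771202087402) yaw 15.084474692271911
board 4405 [570.94 -78.74  71.25] ((561.7728881835938, -87.81419372558594), (346.7392272949219, 113.21072387695312), 87.12556457519531) slope [-0.02 -0.01 71.25]
knob 142 [570.68  45.14 108.49] yaw 62.80173403456813 113.73579846702967
side level 369 [443.04 321.3   39.3 ] ((445.754150390625, 289.2046203613281), (136.39141845703125, 109.59241485595703), 3.6011574268341064) yaw -171.33568524590737
board 5497 [ 558.52 -117.31   73.93] ((560.8922119140625, -85.69773864746094), (350.27447509765625, 110.3011245727539), 87.21074676513672) slope [ 0.   -0.01 73.93]
knob 104 [566.09  39.65 109.17] yaw -119.80880500993833 115.3912171214863
```

Call:
step_arm --pt "-28 0 32.2 80" --pt "-28 0 32.2 80" --pt "-28 0 32.2 80" --pt "-28 0 32.2 80" --pt "-28 0 32.2 80" --pt "-28 0 32.2 80" --pt "-28 0 32.2 80" --pt "-28 0 32.2 80" --pt "-28 0 32.2 80" --pt "-28 0 32.2 80" --pt "-28 0 32.2 80" --pt "-28 0 32.2 80" --hand -1

```text
t: 2.4
ee_pos: [445.5, 321.6, 192.2]
tcp_rot: [[0.174, 0.001, 0.985], [-0.985, -0.0, 0.174], [0.0, -1.0, 0.001]]
contact_force: [0.1, 0.1, 0.1]
grip_width: 1.003
```

```bash
python3 - <<'E'
from h import *
np.set_printoptions(precision=2,suppress=True)
st=observe();print(st['t'],st['ee_pos'],st['tcp_rot'],st['joint_positions'])
im,d=eyes.capture('wrist');cv2.imwrite('pics/w1.png',im)
for r in eyes.pinpoint('wrist','level_top')[:2]: print(r,onplane('wrist',r['pixel'],40,st))
P=cloud('wrist',d,st);ok=(d>0)&np.all((P>[340,260,36])&(P<[550,390,46]),-1)
cnt=P[ok][:,:2].astype(np.float32);print(len(cnt),cv2.minAreaRect(cnt))
print(eyes.camera_params('wrist')['mount'])
im,d=eyes.capture('scene');cv2.imwrite('pics/scene1.png',im);P=cloud('scene',d);ok=(d>0)&np.all((P>[430,-280,60])&(P<[680,120,85]),-1)
q=P[ok];m=q.mean(0);print('board',cv2.minAreaRect(q[:,:2].astype(np.float32)),m,np.linalg.lstsq(np.c_[q[:,:2]-m[:2],np.ones(len(q))],q[:,2],rcond=None)[0])
E
```

```text
2.4 [445.47 321.62 192.2 ] [[ 0.17  0.    0.98]
 [-0.98 -0.    0.17]
 [ 0.   -1.    0.  ]] [-1.01  0.39  0.39  2.02 -0.21  0.77 -1.88]
{'pixel': [311.7, 181.6], 'p': 0.7} [437.06 333.46  40.  ]
{'pixel': [407.3, 275.6], 'p': 0.58} [335.49 190.83  40.  ]
2467 ((437.22998046875, 329.44403076171875), (149.633056640625, 23.977035522460938), 2.680802822113037)
[[   1.      0.     -0.     -0.27]
 [   0.     -0.27    0.96 -180.76]
 [  -0.     -0.96   -0.27   68.99]
 [   0.      0.      0.      1.  ]]
board ((561.6973266601562, -87.219482421875), (346.7171936035156, 113.68942260742188), 87.1488037109375) [567.84 -83.81  71.27] [-0.02 -0.01 71.27]
```

View pics/w1.png

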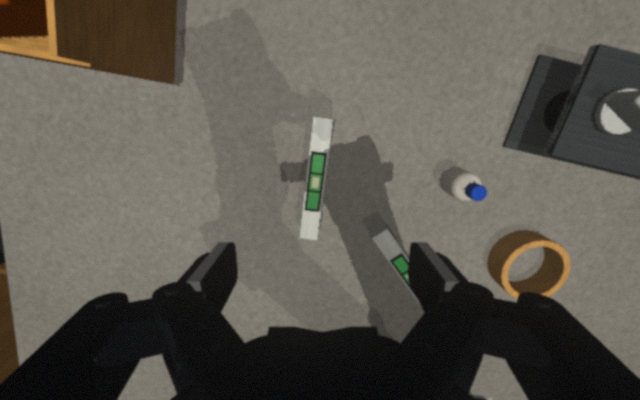

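The wrist view shows the target level at (315,180), about 7° off the tool axis; the look-alike is at (400,260) and clear of the fingers.

Call:
step_arm --pt "-0.9 10 -0.7 7.3" --pt "-0.9 10 -0.7 7.3" --pt "-0.9 10 -0.7 7.3" --pt "-0.9 10 -0.7 7.3" --pt "-0.9 14 -0.7 7.3" --pt "-0.9 16.5 -0.7 7.3" --pt "-0.9 18 -0.7 7.3" --pt "-0.9 18.4 -0.7 7.3" --pt "-0.9 18.4 -0.7 7.3" --pt "-0.9 18.4 -0.7 7.3"

```text
t: 3.55
ee_pos: [438.3, 330.4, 9.9]
tcp_rot: [[0.047, 0.003, 0.999], [-0.999, 0.002, 0.047], [-0.002, -1.0, 0.003]]
contact_force: [-0.3, 0.1, 1.0]
grip_width: 0.997
```

Call:
step_arm --pt "0 0 0 0" --pt "0 0 0 0" --pt "0 0 0 0" --pt "0 0 0 0" --pt "0 0 0 0" --pt "0 0 0 0" --pt "0 0 0 0" --pt "0 0 0 0" --pt "0 0 0 0" --pt "0 0 0 0" --hand 1

```text
t: 4.55
ee_pos: [436.5, 329.6, 8.0]
tcp_rot: [[0.047, -0.0, 0.999], [-0.999, -0.0, 0.047], [0.0, -1.0, -0.0]]
contact_force: [-0.8, -0.3, -0.2]
grip_width: 0.003
```

```bash
python3 - <<'E'
from h import *
np.set_printoptions(precision=2,suppress=True)
st=observe();print(st['grip_width'],st['contact_force'])
a,d=eyes.capture('wrist');b,_=eyes.capture('side')
cv2.imwrite('pics/m2.png',np.vstack([cv2.resize(a,(480,300)),cv2.resize(b[80:240,150:390],(480,300))]))
E
```

```text
0.0032815727447335795 [-0.79 -0.33 -0.16]
```

View pics/m2.png

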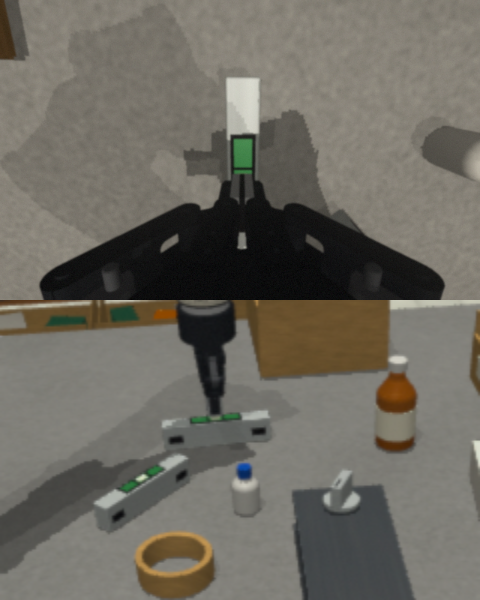

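```bash
python3 - <<'E'
from h import *
np.set_printoptions(precision=2,suppress=True)
st=observe();print(st['ee_pos'])
for c in ['wrist','side','scene']:
    im,d=eyes.capture(c);P=cloud(c,d,st)
    for zl,zh in [(30,36),(36,46),(46,60),(60,80)]:
        q=P[(d>0)&np.all((P>[340,270,zl])&(P<[550,390,zh]),-1)]
        if len(q)>5: print(c,zl,len(q),q.min(0),q.max(0),cv2.minAreaRect(q[:,:2].astype(np.float32)))
    if c=='wrist': 
        print(d[180:300:8,320]); 
        cv2.imwrite('pics/w3.png',im[100:320,200:440]); print([world('wrist',(320,v),d[v,320],st) for v in (190,215,240)])
    if c=='side': print(d[100:170:4,257],[world('side',(257,v),d[v,257]) for v in (120,128,136)])
E
```

```text
[436.53 329.63   7.99]
wrist 30 7 [454.   320.2   35.25] [511.77 344.8   35.89] ((483.2215270996094, 331.5950622558594), (57.37290573120117, 24.114028930664062), 2.6759965419769287)
wrist 36 6183 [375.95 317.79  36.01] [512.26 344.79  42.97] ((443.9615478515625, 329.6912536621094), (135.96212768554688, 24.070009231567383), 2.7253551483154297)
wrist 46 346 [442.66 316.76  50.15] [448.68 343.89  59.98] ((445.93780517578125, 330.4288330078125), (5.260415554046631, 27.142742156982422), 2.898010730743408)
wrist 60 1045 [442.4 316.8  60. ] [448.81 343.98  79.95] ((445.73394775390625, 330.498291015625), (5.792556285858154, 27.22186279296875), 2.7800371646881104)
[152.9  152.84 153.71 154.73 156.   157.43 159.2  143.68 133.83 126.59
 119.38 117.9  119.   118.99 120.74]
[array([466.99, 332.78,  39.48]), array([453.38, 332.16,  40.87]), array([448.07, 331.74,  61.66])]
side 30 103 [361.41 310.82  30.09] [509.67 326.61  35.9 ] ((435.565185546875, 317.717041015625), (148.511962890625, 12.516555786132812), 3.0718672275543213)
side 36 310 [362.05 308.62  36.12] [510.46 344.66  45.88] ((435.9925231
[... 589 characters left out ...]
ay([437.15, 285.25, 113.66]), array([436.14, 316.91,  71.15])]
scene 30 43 [395.55 313.95  30.16] [513.39 341.79  35.9 ] ((454.2757873535156, 326.8840637207031), (118.84954833984375, 22.788244247436523), 3.648484468460083)
scene 36 338 [363.96 314.17  36.12] [513.07 342.52  44.51] ((438.2060241699219, 327.8376770019531), (149.37850952148438, 24.570608139038086), 2.882838249206543)
scene 46 32 [434.89 314.66  48.01] [448.48 340.94  59.99] ((443.544921875, 326.5895690917969), (27.534587860107422, 10.541592597961426), 74.97467803955078)
scene 60 83 [433.92 314.48  60.07] [450.24 342.38  79.84] ((444.13763427734375, 326.9122314453125), (28.961917877197266, 14.040326118469238), 76.43510437011719)
```

Call:
step_arm --pt "0 -1 0 0" --pt "0 -2 0 0" --pt "0 -3 0 0" --pt "0 -4 0 0" --pt "0 -5 0 0" --pt "0 -6 0 0" --pt "0 -6 0 0"

```text
t: 5.5
ee_pos: [437.5, 330.4, 69.6]
tcp_rot: [[0.047, 0.002, 0.999], [-0.999, 0.002, 0.047], [-0.002, -1.0, 0.002]]
contact_force: [0.1, 0.5, 1.4]
grip_width: 0.0
```

```bash
python3 - <<'E'
from h import *
np.set_printoptions(precision=2,suppress=True)
st=observe();print(st['ee_pos'],st['grip_width'],st['contact_force'],st['ft_torque'])
a,d=eyes.capture('wrist');b,e=eyes.capture('side')
for c,dd in (('wrist',d),('side',e)):
    P=cloud(c,dd,st)
    for zl in range(10,130,10):
        q=P[(dd>0)&np.all((P>[340,270,zl])&(P<[550,390,zl+10]),-1)]
        if len(q)>5: print(c,zl,len(q),q.min(0),q.max(0))
cv2.imwrite('pics/m3.png',np.vstack([cv2.resize(a,(480,300)),cv2.resize(b[80:240,150:390],(480,300))]))
E
```

```text
[437.46 330.36  69.61] 0.0004939491962969171 [0.12 0.49 1.41] [-0.01 -0.06  0.03]
wrist 30 2944 [410.97 316.34  35.23] [511.97 344.56  40.  ]
wrist 40 1052 [414.75 317.64  40.  ] [509.99 343.55  43.26]
wrist 110 268 [443.7  317.38 112.2 ] [449.67 344.58 119.97]
wrist 120 510 [443.2  317.53 120.02] [449.55 344.55 129.98]
side 10 155 [362.13 308.56  10.01] [509.16 326.14  19.82]
side 20 165 [361.1  310.56  20.02] [509.2  325.78  29.96]
side 30 187 [361.85 307.7   30.19] [510.1  344.37  39.99]
side 40 229 [362.4  309.96  40.06] [510.58 344.63  46.58]
side 110 16 [426.31 317.51 110.74] [445.32 328.68 119.72]
side 120 29 [424.71 312.33 120.68] [446.12 335.16 129.66]
```

View pics/m3.png

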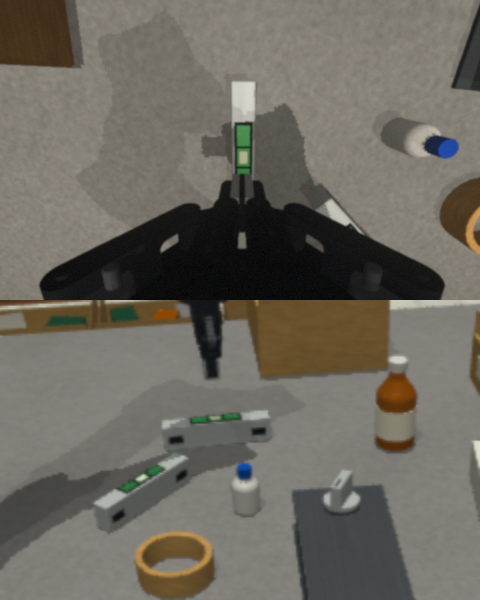

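Both cameras put the fingertips about 41 mm above the reported TCP (lowest visible finger points z≈111 with the reported z at 69.6). So the fingers shut above the level's top, and the level, at (243,130) top and (215,430) bottom, didn't move. I'll go about 41 mm lower, in two stages with a force check between them.

Call:
step_arm --pt "0 0 0 0" --pt "0 0 0 0" --pt "0 0 0 0" --pt "0 0 0 0" --pt "0 0 0 0" --pt "0 2 0 0" --pt "0 4 0 0" --pt "0 6 0 0" --pt "0 7.2 0 0" --pt "0 8.2 0 0" --pt "0 8.2 0 0" --pt "0 8.2 0 0" --hand -1

```text
t: 6.8
ee_pos: [436.8, 329.7, -13.8]
tcp_rot: [[0.047, 0.0, 0.999], [-0.999, 0.0, 0.047], [-0.0, -1.0, 0.0]]
contact_force: [0.2, 0.2, 0.7]
grip_width: 0.998
```

```bash
python3 - <<'E'
from h import *
np.set_printoptions(precision=2,suppress=True)
st=observe();print(st['ee_pos'],st['grip_width'],st['contact_force'])
b,d=eyes.capture('side');P=cloud('side',d)
dark=(b.max(-1)<60)&(d>0)&np.all((P>[400,250,0])&(P<[480,400,150]),-1)
q=P[dark];print(len(q),np.sort(q[:,2])[:10],q[q[:,2].argsort()[:5]])
E
```

```text
[436.81 329.69 -13.8 ] 0.9982290875798921 [0.17 0.24 0.68]
377 [40.45 40.59 40.63 41.58 42.23 42.37 44.04 44.96 45.83 45.84] [[440.59 375.16  40.45]
 [401.18 325.6   40.59]
 [434.92 375.78  40.63]
 [426.4  375.5   41.58]
 [437.69 372.53  42.23]]
```

Call:
step_arm --pt "0 1 0 0" --pt "0 1.9 0 0" --pt "0 1.9 0 0" --pt "0 1.9 0 0"

```text
t: 7.25
ee_pos: [436.3, 329.4, -33.4]
tcp_rot: [[0.047, -0.001, 0.999], [-0.999, -0.001, 0.047], [0.001, -1.0, -0.001]]
contact_force: [0.9, -0.2, -0.2]
grip_width: 1.0
```

Call:
step_arm --pt "0 0 0 0" --pt "0 0 0 0" --pt "0 0 0 0" --pt "0 0 0 0" --pt "0 0 0 0" --pt "0 0 0 0" --pt "0 0 0 0" --pt "0 0 0 0" --pt "0 0 0 0" --pt "0 0 0 0" --hand 1

```text
t: 8.25
ee_pos: [436.8, 329.8, -32.7]
tcp_rot: [[0.047, 0.0, 0.999], [-0.999, 0.0, 0.047], [-0.0, -1.0, 0.0]]
contact_force: [0.0, 0.5, 5.0]
grip_width: 0.27
```

Call:
step_arm --pt "0 -2 0 0" --pt "0 -5 0 0" --pt "0 -8 0 0" --pt "0 -11 0 0" --pt "0 -14 0 0" --pt "0 -15 0 0" --pt "0 -15 0 0"

```text
t: 8.95
ee_pos: [436.8, 330.1, 117.6]
tcp_rot: [[0.047, 0.001, 0.999], [-0.999, 0.001, 0.047], [-0.001, -1.0, 0.001]]
contact_force: [0.6, -0.1, -2.8]
grip_width: 0.271
```

Call:
step_arm --pt "2 0 0.5 -3" --pt "6 0 1.5 -10" --pt "10 0 2.5 -18" --pt "14 0 3.5 -26" --pt "18 0 4.5 -34" --pt "22 0 5.5 -42" --pt "26 0 6.5 -50" --pt "30 0 7.5 -58" --pt "34 0 8 -66" --pt "38 0 8.5 -74" --pt "42 0 9.2 -80" --pt "44.5 0 9.7 -83"

```text
t: 10.15
ee_pos: [552.8, -114.2, 114.6]
tcp_rot: [[0.997, -0.004, 0.076], [-0.076, 0.0, 0.997], [-0.004, -1.0, -0.0]]
contact_force: [0.9, 0.6, -3.3]
grip_width: 0.272
```

```bash
python3 - <<'E'
from h import *
np.set_printoptions(precision=3,suppress=True)
st=observe();print(st['ee_pos'],st['tcp_rot'][0])
a,d=eyes.capture('wrist');P=cloud('wrist',d,st);ok=d>0
cv2.imwrite('pics/w4.png',a)
q=P[ok&np.all((P>[450,-200,60])&(P<[660,100,85]),-1)];m=q.mean(0)
co,*_=np.linalg.lstsq(np.c_[q[:,:2]-m[:2],np.ones(len(q))],q[:,2],rcond=None);r=q[:,2]-np.c_[q[:,:2]-m[:2],np.ones(len(q))]@co
g=abs(r)<2;q=q[g];m=q.mean(0);co,*_=np.linalg.lstsq(np.c_[q[:,:2]-m[:2],np.ones(len(q))],q[:,2],rcond=None)
print('board',m,co,cv2.minAreaRect(q[:,:2].astype(np.float32)),q.min(0),q.max(0))
for r in eyes.pinpoint('wrist','knob_grip')[:2]: print(r,onplane('wrist',r['pixel'],104,st))
q=P[ok&np.all((P>[500,-10,106])&(P<[640,90,125]),-1)];print('knob',len(q),q.mean(0),cv2.minAreaRect(q[:,:2].astype(np.float32)))
q=P[ok&(P[...,2]>130)&(P[...,2]<160)&(P[...,1]>-150)];print('lev',len(q),q.min(0),q.max(0),cv2.minAreaRect(q[:,:2].astype(np.float32)))
E
```

```text
[ 552.8   -114.244  114.573] [ 0.997 -0.004  0.076]
board [567.55  -40.177  70.048] [-0.001 -0.018 70.048] ((562.48486328125, -75.48574829101562), (215.0743408203125, 110.32177734375), 87.08855438232422) [ 503.247 -185.681   67.053] [622.126  34.668  73.929]
knob 0 [nan nan nan] ((0.0, 0.0), (0.0, 0.0), 0.0)
lev 37 [ 530.858 -108.815  156.541] [ 577.122 -101.279  159.985] ((554.1463623046875, -104.86054992675781), (4.484182834625244, 46.4111328125), 85.75191497802734)<stdin>:11: RuntimeWarning: Mean of empty slice.
  ret = um.true_divide(
```

View pics/w4.png

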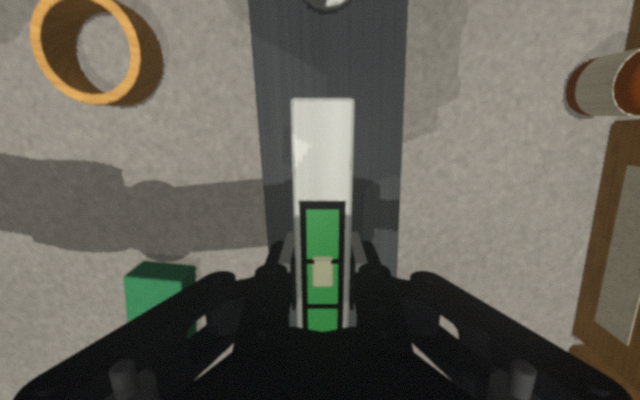

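The wrist view shows the level held straight and centred between the board edges, with its vial at (322,265) and the knob at (327,3).

Call:
step_arm --pt "0.7 2 -1.5 -1.4" --pt "0.7 4 -1.5 -1.4" --pt "0.7 6 -1.5 -1.4" --pt "0.7 7 -1.5 -1.4" --pt "0.7 7 -1.5 -1.4" --pt "0.7 7 -1.5 -1.4"

```text
t: 10.85
ee_pos: [560.0, -125.1, 46.6]
tcp_rot: [[0.999, -0.001, 0.05], [-0.05, 0.001, 0.999], [-0.001, -1.0, 0.001]]
contact_force: [-0.4, -0.7, -2.6]
grip_width: 0.276
```

Call:
step_arm --pt "0 0.4 0 0" --pt "0 0.6 0 0" --pt "0 0.7 0 0" --pt "0 0.7 0 0"

```text
t: 11.25
ee_pos: [560.9, -125.6, 41.0]
tcp_rot: [[0.999, 0.001, 0.05], [-0.05, -0.0, 0.999], [0.001, -1.0, -0.0]]
contact_force: [-1.0, 1.8, 4.3]
grip_width: 0.274
```

Call:
step_arm --pt "0 0 0 0" --pt "0 0 0 0" --pt "0 0 0 0" --pt "0 0 0 0" --pt "0 0 0 0" --pt "0 0 0 0" --pt "0 0 0 0" --hand -1

```text
t: 11.95
ee_pos: [560.2, -125.8, 39.9]
tcp_rot: [[0.999, -0.0, 0.051], [-0.051, -0.0, 0.999], [-0.0, -1.0, -0.0]]
contact_force: [0.3, 0.3, 0.6]
grip_width: 1.004
```

Call:
step_arm --pt "0 -2 0 0" --pt "0 -5 0 0" --pt "0 -8 0 0" --pt "0 -12 -3 0" --pt "0 -12 -6 0" --pt "0 -12 -6 0" --pt "0 -12 -6 0"

```text
t: 12.65
ee_pos: [556.7, -186.5, 160.0]
tcp_rot: [[0.999, -0.0, 0.053], [-0.053, 0.0, 0.999], [-0.0, -1.0, -0.0]]
contact_force: [0.0, 1.1, -0.8]
grip_width: 0.996
```

```bash
cat >> h.py <<'E'
def knob(P,ok,im=None):
    q=P[ok&np.all((P>[520,0,104])&(P<[620,80,130]),-1)]
    return len(q),q.mean(0),cv2.minAreaRect(q[:,:2].astype(np.float32)),q[:,2].max()
E
python3 - <<'E'
from h import *
np.set_printoptions(precision=3,suppress=True)
st=observe();print(st['t'],st['ee_pos'],st['tcp_rot'][0])
a,d=eyes.capture('wrist');P=cloud('wrist',d,st);ok=d>0
cv2.imwrite('pics/w5.png',a)
for z in (40,):
  q=P[ok&np.all((P>[520,-230,100])&(P<[600,-20,125]),-1)];m=q.mean(0)
  print('lev',len(q),m,cv2.minAreaRect(q[:,:2].astype(np.float32)),np.linalg.lstsq(np.c_[q[:,:2]-m[:2],np.ones(len(q))],q[:,2],rcond=None)[0])
for r in eyes.pinpoint('wrist','knob_grip')[:2]: print(r,onplane('wrist',r['pixel'],104,st))
try: print('knob',knob(P,ok))
except Exception as e: print(e)
E
```

```text
12.65 [ 556.671 -186.473  159.971] [ 0.999 -0.     0.053]
lev 6180 [ 561.71  -118.386  111.701] ((561.3978881835938, -124.62199401855469), (149.0983123779297, 24.072952270507812), 87.05239868164062) [ -0.002  -0.021 111.701]
zero-size array to reduction operation maximum which has no identityh.py:22: RuntimeWarning: Mean of empty slice.
  return len(q),q.mean(0),cv2.minAreaRect(q[:,:2].astype(np.float32)),q[:,2].max()
  ret = um.true_divide(
```

View pics/w5.png

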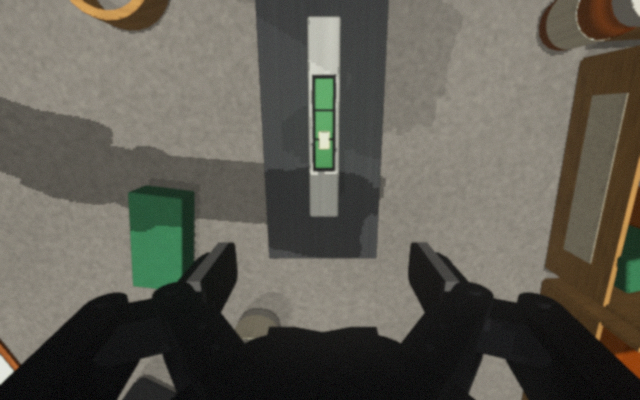

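The level lies centred along the board, with its bubble towards the hinge at (323,140). Vial middle is about row 122. Next the knob.

Call:
step_arm --pt "0.2 0 4 8" --pt "0.2 0 8 16" --pt "0.2 0 12 25" --pt "0.2 0 15 25" --pt "0.2 0 15 25" --pt "0.2 0 15 25"

```text
t: 13.35
ee_pos: [566.3, -33.6, 159.4]
tcp_rot: [[0.886, -0.001, 0.464], [-0.464, 0.0, 0.886], [-0.001, -1.0, -0.0]]
contact_force: [0.4, 0.7, 0.1]
grip_width: 1.003
```

```bash
python3 - <<'E'
from h import *
np.set_printoptions(precision=3,suppress=True)
st=observe();print(st['t'],st['ee_pos'],st['tcp_rot'])
a,d=eyes.capture('wrist');P=cloud('wrist',d,st);ok=d>0
cv2.imwrite('pics/w6.png',a)
print('knob',knob(P,ok))
q=P[ok&np.all((P>[540,10,77])&(P<[600,70,96]),-1)];print('disc',cv2.minAreaRect(q[:,:2].astype(np.float32)),np.median(q[:,2]))
for r in eyes.pinpoint('wrist','knob_grip')[:2]: print(r,onplane('wrist',r['pixel'],104,st))
E
```

```text
13.35 [566.32  -33.592 159.374] [[ 0.886 -0.001  0.464]
 [-0.464  0.     0.886]
 [-0.001 -1.    -0.   ]]
knob (1056, array([569.105,  45.92 , 108.889]), ((568.4303588867188, 45.58135986328125), (43.3747444152832, 14.253520965576172), 61.6029167175293), np.float64(111.64175909765746))
disc ((568.297119140625, 43.736427307128906), (40.46837615966797, 42.76298522949219), 76.12679290771484) 79.50342030712568
{'pixel': [279.8, 113.7], 'p': 0.59} [569.368  44.315 104.   ]
```

Call:
step_arm --pt "-1.7 0 3.5 0.8" --pt "-3.5 0 7.1 0.8" --pt "-3.5 2 7.1 0.8" --pt "-3.5 5 7.1 0.8" --pt "-3.5 8 7.1 0.8" --pt "-3.5 10 7.1 0.8" --pt "-3.5 11 7.1 0.8" --pt "-3.5 11 7.1 0.8" --pt "-3.5 11 7.1 0.8"

```text
t: 14.35
ee_pos: [569.8, 42.4, 50.6]
tcp_rot: [[0.877, 0.001, 0.481], [-0.481, -0.0, 0.877], [0.001, -1.0, 0.0]]
contact_force: [0.6, -0.0, 0.2]
grip_width: 1.003
```

Call:
step_arm --pt "0 0 0 0" --pt "0 0 0 0" --pt "0 0 0 0" --pt "0 0 0 0" --pt "0 0 0 0" --pt "0 0 0 0" --pt "0 0 0 0" --pt "0 0 0 0" --pt "0 0 0 0" --hand 1

```text
t: 15.25
ee_pos: [568.7, 43.6, 50.0]
tcp_rot: [[0.877, -0.001, 0.48], [-0.48, 0.0, 0.877], [-0.001, -1.0, -0.0]]
contact_force: [-2.3, 1.2, 2.9]
grip_width: 0.144
```

Call:
step_arm --pt "0 -0.09 0 8" --pt "0 -0.19 0 16" --pt "0 -0.28 0 24" --pt "0 -0.38 0 32" --pt "0 -0.47 0 40" --pt "0 -0.57 0 48" --pt "0 -0.66 0 56" --pt "0 -0.76 0 64" --pt "0 -0.85 0 72" --pt "0 -0.95 0 80" --pt "0 -0.95 0 80" --pt "0 -0.95 0 80"

```text
t: 16.45
ee_pos: [568.7, 43.9, 59.4]
tcp_rot: [[-0.318, -0.001, 0.948], [-0.948, 0.001, -0.318], [-0.0, -1.0, -0.001]]
contact_force: [-3.9, 2.7, 2.5]
grip_width: 0.148
```

Call:
step_arm --pt "0 0 0 0" --pt "0 0 0 0" --pt "0 0 0 0" --pt "0 0 0 0" --pt "0 0 0 0" --pt "0 0 0 0" --pt "0 -3 0 0" --pt "0 -7 0 0" --pt "0 -10 0 0" --pt "0 -10 0 0" --pt "0 -10 0 0" --hand -1

```text
t: 17.55
ee_pos: [569.4, 43.4, 160.1]
tcp_rot: [[-0.32, 0.001, 0.947], [-0.947, 0.001, -0.32], [-0.001, -1.0, 0.001]]
contact_force: [0.3, -0.6, -0.5]
grip_width: 1.001
```

```bash
python3 - <<'E'
from h import *
np.set_printoptions(precision=3,suppress=True)
st=observe();print(st['t'],st['ee_pos'],st['tcp_rot'],np.array(st['joint_positions']))
a,d=eyes.capture('scene');P=cloud('scene',d);ok=d>0
q=P[ok&np.all((P>[520,-230,100])&(P<[600,-20,125]),-1)];m=q.mean(0)
print('lev',len(q),m,cv2.minAreaRect(q[:,:2].astype(np.float32)),np.linalg.lstsq(np.c_[q[:,:2]-m[:2],np.ones(len(q))],q[:,2],rcond=None)[0])
E
```

```text
17.55 [569.366  43.372 160.05 ] [[-0.32   0.001  0.947]
 [-0.947  0.001 -0.32 ]
 [-0.001 -1.     0.001]] [-0.539  0.487  0.53   2.006 -0.36   0.738 -1.687]
lev 772 [ 565.602 -123.091  113.35 ] ((561.8650512695312, -127.52983856201172), (151.43080139160156, 26.877424240112305), 87.1727066040039) [ -0.346   0.018 113.35 ]
```

Call:
step_arm --pt "2 0 0.6 8" --pt "5 0 1.5 16" --pt "8 0 2.3 24" --pt "10.9 0 3.1 32" --pt "10.9 1 3.1 40" --pt "10.9 3 3.1 48" --pt "10.9 5 3.1 56" --pt "10.9 6.5 3.1 60" --pt "10.9 7 3.1 60" --pt "10.9 7 3.1 60" --pt "10.9 7 3.1 60" --hand 1

```text
t: 18.7
ee_pos: [563.5, -70.3, 89.5]
tcp_rot: [[-0.98, -0.0, 0.197], [-0.197, -0.0, -0.98], [0.0, -1.0, 0.0]]
contact_force: [0.6, 0.3, 0.4]
grip_width: -0.003
```

Call:
step_arm --pt "0 0.2 0 0" --pt "0 0.4 0 0" --pt "0 0.4 0 0"

```text
t: 19.0
ee_pos: [563.6, -69.9, 85.7]
tcp_rot: [[-0.981, 0.0, 0.196], [-0.196, 0.0, -0.981], [-0.001, -1.0, -0.0]]
contact_force: [-0.5, 0.2, -0.1]
grip_width: -0.0
```

Descending to contact, in small steps.

Call:
step_arm --pt "0 0.2 0 0" --pt "0 0.4 0 0" --pt "0 0.6 0 0" --pt "0 0.6 0 0"

```text
t: 19.4
ee_pos: [563.3, -69.9, 79.2]
tcp_rot: [[-0.981, -0.001, 0.196], [-0.196, 0.0, -0.981], [0.001, -1.0, -0.0]]
contact_force: [-0.1, -0.2, -0.1]
grip_width: -0.002
```

Call:
step_arm --pt "0 0.2 0 0" --pt "0 0.4 0 0" --pt "0 0.4 0 0"

```text
t: 19.7
ee_pos: [563.8, -69.3, 75.5]
tcp_rot: [[-0.981, 0.0, 0.196], [-0.196, 0.001, -0.981], [-0.0, -1.0, -0.001]]
contact_force: [-0.3, 1.7, 3.4]
grip_width: 0.005
```

Call:
step_arm --pt "0 0.1 0 0" --pt "0 0.2 0 0" --pt "0 0.3 0 0" --pt "0 0.3 0 0"

```text
t: 20.1
ee_pos: [564.3, -68.7, 73.7]
tcp_rot: [[-0.981, 0.001, 0.196], [-0.196, 0.003, -0.981], [-0.002, -1.0, -0.003]]
contact_force: [-1.5, 3.8, 13.1]
grip_width: 0.005
```

Call:
step_arm --pt "0 0 0 0" --pt "0 0 0 0" --pt "0 0 0 0" --pt "0 0 0 0" --pt "0 0 0 0" --pt "0 0 0 0" --pt "0 0 0 0" --pt "0 0 0 0" --pt "0 0 0 0" --pt "0 0 0 0" --pt "0 0 0 0" --pt "0 0 0 0"

```text
t: 21.3
ee_pos: [564.3, -68.8, 73.8]
tcp_rot: [[-0.98, 0.001, 0.197], [-0.197, 0.003, -0.98], [-0.002, -1.0, -0.003]]
contact_force: [-2.4, 4.5, 12.5]
grip_width: -0.002
```

Call:
step_arm --pt "0 0 0 0" --pt "0 0 0 0" --pt "0 0 0 0" --pt "0 0 0 0" --pt "0 0 0 0" --pt "0 0 0 0" --pt "0 0 0 0" --pt "0 0 0 0" --pt "0 0 0 0" --pt "0 0 0 0"

```text
t: 22.3
ee_pos: [564.3, -68.7, 73.8]
tcp_rot: [[-0.98, 0.001, 0.197], [-0.197, 0.003, -0.98], [-0.002, -1.0, -0.003]]
contact_force: [-1.6, 5.0, 12.2]
grip_width: -0.002
```

```bash
cat >> h.py <<'E'
def bubble(name):
    "bubble position along level (foot positive), mm, from the wrist picture"
    st=observe();im,d=eyes.capture('wrist');K,C=ray('wrist',st);P=cloud('wrist',d,st)
    ok=(d>0)&np.all((P>[500,-260,100])&(P<[620,-30,130]),-1)
    b,g,r=[im[...,i].astype(int) for i in range(3)]
    green=ok&(g>r+40)&(g>b+30); gc=P[green].mean(0)
    ax=np.array([.051,.9987]);s=P[...,:2]@ax;w=(P[...,:2]-gc[:2])@np.array([.9987,-.051])
    vz=s[green];near=ok&(abs(w)<5)
    h=s[near];print('force',np.round(st['contact_force'],1),'t',st['t'],'z',st['ee_pos'][2])
    pale=near&~green&(im.min(-1)>90)&(s>vz.min()+1)&(s<vz.max()-1)
    print('green',vz.min(),vz.max(),'pale',len(s[pale]),s[pale].min(),s[pale].max(),s[pale].mean())
    ys,xs=np.where(green);y0,x0=max(ys.min()-30,0),max(xs.min()-30,0)
    cv2.imwrite(name,cv2.resize(im[y0:ys.max()+30,x0:xs.max()+30],None,fx=3,fy=3))
    q=P[ok];q=q[abs(q[:,:2]@[.9987,-.051]-gc[:2]@[.9987,-.051])<10];A=np.c_[q[:,:2]@ax,np.ones(len(q))];m=A[:,0].mean();A[:,0]-=m
    print('slope mrad',1e3*np.linalg.lstsq(A,q[:,2],rcond=None)[0][0])
E
python3 -c "
from h import *
bubble('pics/b1.png')"
```

```text
force [-1.6  5.  12.2] t 22.3 z 73.75374014305253
green -129.41731054453768 -62.60084508584403 pale 562 -109.94562396403393 -95.75924125950888 -102.92396351259076
slope mrad 20.424411586398808
```

View pics/b1.png

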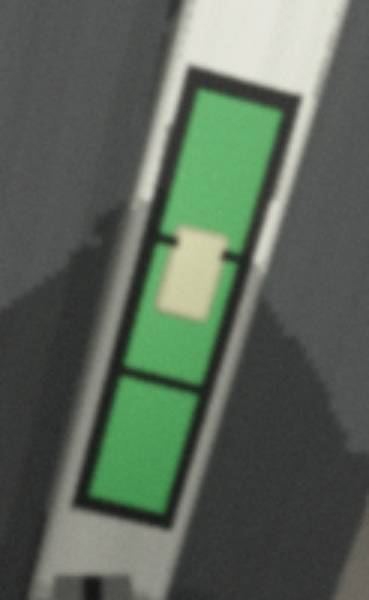

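The crop shows the bubble (195,275) straddling the hinge-side line (row ~248), about 6.7 mm short of the middle, so roughly 0.46 rad more clockwise. I'll go back to the knob and check its bar from close by.

Call:
step_arm --pt "0 -2 0 0" --pt "0 -6 0 0" --pt "1 -8.5 -3 -8" --pt "1.7 -8.5 -6 -16" --pt "2.4 -8.5 -9 -24" --pt "3.2 -8.5 -12 -32" --pt "4.1 -8.5 -14.9 -40" --pt "4.1 -8.5 -14.9 -48" --pt "4.1 -8.5 -14.9 -56" --pt "4.1 -8.5 -14.9 -60" --pt "4.1 -8.5 -14.9 -60" --pt "4.1 -8.5 -14.9 -60" --hand -1

```text
t: 23.55
ee_pos: [494.1, 67.4, 157.4]
tcp_rot: [[-0.323, 0.0, 0.946], [-0.946, -0.001, -0.323], [0.0, -1.0, 0.0]]
contact_force: [-0.1, -0.4, 0.2]
grip_width: 1.001
```

```bash
python3 - <<'E'
from h import *
np.set_printoptions(precision=3,suppress=True)
st=observe();print(st['t'],st['ee_pos'],st['tcp_rot'])
a,d=eyes.capture('wrist');P=cloud('wrist',d,st);ok=d>0
print('knob',knob(P,ok))
E
```

```text
23.55 [494.071  67.42  157.351] [[-0.323  0.     0.946]
 [-0.946 -0.001 -0.323]
 [ 0.    -1.     0.   ]]
knob (1192, array([568.618,  43.809, 118.542]), ((568.040283203125, 44.210391998291016), (13.815485000610352, 43.309513092041016), 71.58442687988281), np.float64(121.1608303147446))
```

The bar turned exactly the 80° and the foot rose 9.5 mm. The earlier bubble reading was at about 12 N and perhaps not fully settled, so I'll turn 21° more, which covers both estimates.

Call:
step_arm --pt "-0.2 0 4 0" --pt "-0.2 0 7.8 0" --pt "-0.2 3 7.8 0" --pt "-0.2 6 7.8 0" --pt "-0.2 8.5 7.8 0" --pt "-0.2 9.7 7.8 0" --pt "-0.2 9.7 7.8 0" --pt "-0.2 9.7 7.8 0"

```text
t: 24.4
ee_pos: [569.2, 44.7, 61.0]
tcp_rot: [[-0.321, 0.001, 0.947], [-0.947, -0.0, -0.321], [0.0, -1.0, 0.001]]
contact_force: [0.6, -0.7, -0.3]
grip_width: 1.001
```

Call:
step_arm --pt "0 0 0 0" --pt "0 0 0 0" --pt "0 0 0 0" --pt "0 0 0 0" --pt "0 0 0 0" --pt "0 0 0 0" --pt "0 0 0 0" --pt "0 0 0 0" --hand 1

```text
t: 25.2
ee_pos: [568.7, 43.7, 60.6]
tcp_rot: [[-0.321, 0.0, 0.947], [-0.947, -0.001, -0.321], [0.001, -1.0, 0.001]]
contact_force: [0.3, -4.0, 1.0]
grip_width: 0.149
```

Call:
step_arm --pt "0 -0.08 0 7" --pt "0 -0.16 0 14" --pt "0 -0.24 0 21" --pt "0 -0.24 0 21" --pt "0 -0.24 0 21" --pt "0 -0.24 0 21"

```text
t: 25.8
ee_pos: [568.5, 43.2, 62.9]
tcp_rot: [[-0.641, 0.0, 0.768], [-0.768, -0.002, -0.641], [0.001, -1.0, 0.001]]
contact_force: [-0.7, -5.2, 1.5]
grip_width: 0.146
```

Call:
step_arm --pt "0 0 0 0" --pt "0 0 0 0" --pt "0 0 0 0" --pt "0 0 0 0" --pt "0 0 0 0" --pt "0 0 0 0" --pt "0 -3 0 0" --pt "0 -7 0 0" --pt "0 -10 0 0" --pt "0 -10 0 0" --pt "0 -10 0 0" --hand -1

```text
t: 26.9
ee_pos: [568.9, 45.2, 163.4]
tcp_rot: [[-0.639, 0.001, 0.77], [-0.77, 0.001, -0.639], [-0.001, -1.0, 0.0]]
contact_force: [-0.6, 0.2, -0.7]
grip_width: 0.996
```

Call:
step_arm --pt "2 0 1.5 8" --pt "5 0 3.5 16" --pt "8 0 6 24" --pt "9.2 1 6.9 32" --pt "9.2 3 6.9 39" --pt "9.2 5.5 6.9 39" --pt "9.2 7 6.9 39" --pt "9.2 8.1 6.9 39" --pt "9.2 8.1 6.9 39" --pt "9.2 8.1 6.9 39" --hand 1

```text
t: 27.9
ee_pos: [563.2, -70.1, 82.0]
tcp_rot: [[-0.981, 0.0, 0.196], [-0.196, -0.0, -0.981], [-0.0, -1.0, 0.0]]
contact_force: [0.6, -0.0, -0.8]
grip_width: 0.002
```

Call:
step_arm --pt "0 0.2 0 0" --pt "0 0.4 0 0" --pt "0 0.5 0 0" --pt "0 0.6 0 0" --pt "0 0.6 0 0"

```text
t: 28.4
ee_pos: [563.7, -68.9, 76.3]
tcp_rot: [[-0.98, 0.001, 0.197], [-0.197, 0.001, -0.98], [-0.001, -1.0, -0.001]]
contact_force: [0.5, 3.6, 5.4]
grip_width: 0.0
```

Call:
step_arm --pt "0 0.1 0 0" --pt "0 0.15 0 0" --pt "0 0.15 0 0" --pt "0 0.15 0 0" --pt "0 0.15 0 0" --pt "0 0.15 0 0" --pt "0 0.15 0 0" --pt "0 0.15 0 0" --pt "0 0.15 0 0" --pt "0 0.15 0 0" --pt "0 0.15 0 0" --pt "0 0.15 0 0"

```text
t: 29.6
ee_pos: [564.1, -68.7, 75.5]
tcp_rot: [[-0.98, 0.002, 0.197], [-0.197, 0.003, -0.98], [-0.002, -1.0, -0.002]]
contact_force: [-0.7, 4.1, 11.0]
grip_width: 0.001
```

Call:
step_arm --pt "0 0 0 0" --pt "0 0 0 0" --pt "0 0 0 0" --pt "0 0 0 0" --pt "0 0 0 0" --pt "0 0 0 0" --pt "0 0 0 0" --pt "0 0 0 0" --pt "0 0 0 0" --pt "0 0 0 0" --pt "0 0 0 0" --pt "0 0 0 0"

```text
t: 30.8
ee_pos: [564.0, -68.7, 75.5]
tcp_rot: [[-0.98, 0.002, 0.197], [-0.197, 0.003, -0.98], [-0.002, -1.0, -0.002]]
contact_force: [-0.7, 3.9, 9.7]
grip_width: 0.003
```

```bash
python3 -c "
from h import *
bubble('pics/b2.png')"
```

```text
force [-0.7  3.9  9.7] t 30.8 z 75.53391694993975
green -130.19751173151013 -63.28187782465721 pale 549 -104.51378118464359 -90.36655272343761 -97.67756803647526
slope mrad 25.242178758326535
```

Call:
step_arm --pt "0 0 0 0" --pt "0 0 0 0" --pt "0 0 0 0" --pt "0 0 0 0" --pt "0 0 0 0" --pt "0 0 0 0" --pt "0 0 0 0" --pt "0 0 0 0" --pt "0 0 0 0" --pt "0 0 0 0" --pt "0 0 0 0" --pt "0 0 0 0"

```text
t: 32.05
ee_pos: [564.0, -68.7, 75.5]
tcp_rot: [[-0.98, 0.002, 0.197], [-0.197, 0.003, -0.98], [-0.002, -1.0, -0.002]]
contact_force: [-0.0, 4.4, 10.6]
grip_width: -0.001
```

```bash
python3 -c "
from h import *
bubble('pics/b3.png')"
```

```text
force [-0.   4.4 10.6] t 32.05 z 75.5369701760997
green -130.2706401618752 -63.40176544277727 pale 553 -104.50649960334174 -90.38345203457477 -97.67504670135285
slope mrad 25.096703011175144
```

View pics/b3.png

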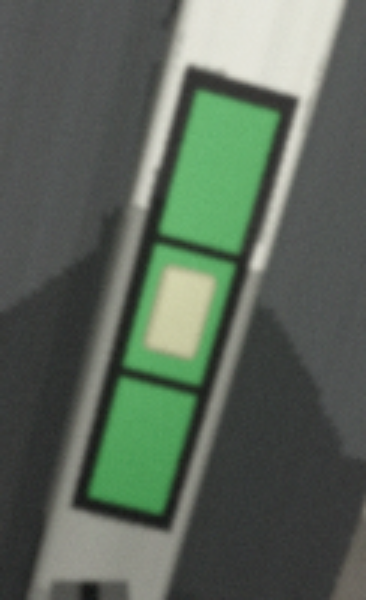

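The bubble (180,312) sits between the two lines (rows ~245 and ~380). It is settled and unchanged over 1.2 s at about 10 N, so I'm handing in.

```bash
python3 -c "
from h import *
print(order.job_done())"
```

```text
the job is handed in; nothing more can be done
None
```

I placed the leftmost spirit level along the shelf board and turned the knob 101° clockwise in total (80°, then 21°). I handed the job in with the closed fingers pressing on the bare end of the level nearest the foot.

**Last checks:**
- **Pressing:** about 10 N down. That is more than the 8 N called ample, so I take the board as bedded, though I had no direct reading of its hinge.
- **Bubble:** about 0.7 mm from the middle, towards the hinge, and unchanged over 1.2 s.
- **Level:** its middle was about 40–45 mm from the board's middle, towards the hinge. It lay within about 1° of the board's direction.
- **Other items:** the arm stayed clear of the bottles, cartons and tape, but I took no final picture of them.

**What failed or disagreed:**
- **First grasp:** it closed on air above the level, because the real fingertips sit about 35–41 mm above the reported tool point. I corrected for this in every later move.
- **Knob turn:** the 1.76 rad it took is more than the 0.5–1.5 rad stated. The bubble responded roughly as expected: about 6 mm for the last 21°, against 5.3 mm predicted.
- **Slope from wrist depth:** it read about 25 mrad at the end. I put that down to the fingers being in view and ignored it, so the bubble is the only evidence that the board is level.

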